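# Sort the paint samples, then hold the loupe in focus

## Robot

A 6-joint arm with a two-finger parallel gripper is mounted at the origin on the work surface. World frame = base frame: x ahead of the robot, y to its left, z up, the work surface at z = 0. Lengths are in m, angles in rad, forces in N, time in s.
With the tool pointing down it reaches from about 0.225 to 0.875 m from the base axis. Payload 3.4 kg.
Tool frame: the origin (TCP) lies at the very end of the fingers, on their centre line; the grasp point (between the pads) lies manip.pinch_z behind it (manip.pinch_z is the distance from the TCP to the grasp point, in m); z points along the fingers, y is the direction in which the jaws open and shut (so a half turn about z gives the same grasp; the last joint's range is limited). The gripper opens to 85 mm and grips with 20 to 120 N. Pads are 22 mm wide; open, the fingers measure 114 mm over their backs; the gripper's body (76 mm by 85 mm) begins 54 mm behind the grasp point. The pads swing forward as they close: fully open they stand 13 mm farther back than shut.
Start: joints at [1.167, 0.276, 1.505, -0, 1.361, -0.121], TCP at [0.16, 0.552, 0.231] pointing down, gripper open.
Joint ranges: [-2.89, 2.89], [-0.75, 2.08], [0.22, 2.7], [-1.18, 4.32], [0.11, 2.71], [-2.7, 2.7]. Speed limits (rad/s): [2.57, 2.57, 3.14, 3.14, 3.14, 3.14].

## Interface

Orientations are given as a unit quaternion [w, x, y, z].
In Python, from rig import manip, imaging, workorder gives the robot as it stands.
- The arm moves only by the tool apply_moves, never from a script. Its argument "moves" is one flat list of numbers, 7 for each row, row after row: the finger opening in m, from 0 to 0.0854, then the shift along the tool's x, y, z in m, then the turn, a rotation vector about the tool's x, y, z in rad. In form: [jaw, tx, ty, tz, rx, ry, rz, jaw, tx, ty, tz, rx, ry, rz, ...]. A call has exactly 8 rows; each row shifts and turns the pose as measured when the row begins, along the tool's axes as they then stand; what a row does not reach is not made up. A row lasts 1/12 s, in which the tool goes at most 41.7 mm and 7.16 degrees, less where a joint would pass 70% of its speed; a pose out of reach is approached as far as the arm can. A call with a gripper value outside its range is refused whole. The fingers move at their own pace and stop on an object; "newtons" is the grip in N (left out, the last holds). Time passes only in rows, so rows that do not move let the fingers close, or fill a call up. It gives the time, the measured TCP pose, the force and the opening at its end, in the units of the state.
- manip.get_state(): the state, without advancing time (a new reading comes with each control period).
- imaging.get_image(name): name is "scene" or "side" or "wrist"; returns a dict with "image" (420x560x3 uint8, red, green, blue), "range_z" (420x560 float32, m along the optical axis (not along the pixel's ray), 0 where there is no reading), "fx", "fy", "cx", "cy" (pixels), "R" (3x3) and "t" (3): a world point X has camera coordinates R X + t. Camera axes: x right, y down, z forward; pixel columns grow to the right and rows downward; lengths in m; the calibration is good to about 2 mm. A picture is of the moment at which its call begins.
- workorder.sign_off(): hands the job in, once; it reports no verdict.
The state is a dict: "clock": time; "qpos": joint angles; "qd": joint speeds; "effort": joint torques, N m; "position": TCP position; "ee_rot": TCP orientation; "contact_force": force on the tool from outside, world axes, zero at the start; "moment": the same for the moment, N m; "width": finger opening in m.
Only numpy, scipy, OpenCV 4.12 (cv2) and the standard library are available. Lean on these libraries where they do the work, as an engineer would, in place of code of your own. Each camera call takes 0.05 s, during which the arm holds its last target.

## Task

Stand the green-topped paint sample in the green tray and the yellow-topped one in the yellow dish of the viewing stand, both upright and set down rather than dropped. Then pick up the loupe and hold it face up and level over the yellow sample, the lens centred on it and level with the red collar that marks the focal height on the stand's post, carried by the gripper alone; finish while still holding it there. Do not shift the collar, and leave the bottle, the jar and the brush where they are.

Things in the scene. Friction and masses are not known exactly. Their poses are not given: they have to be found in the camera images.
- green_sample: Paint sample in a resin mount: upright white cylinder, 32 mm diameter, 40 mm tall, 45 g, its top 6 mm and top face green. Loose; starts standing on the bench. Origin: centre of its underside, z up its axis.
- yellow_sample: The same (32 mm diameter, 40 mm tall, 45 g) with a yellow top. Origin: centre of its underside, z up its axis.
- green_tray: Square green tray fixed to the bench, 90 x 90 mm outside, walls 5 mm thick and 13 mm tall from the bench, floor 5 mm thick (inside 80 x 80 mm). Origin: centre of its underside; x, y along its sides.
- green_floor (a point): Centre of the inner floor of the green tray, 5 mm above the bench.
- stand: Viewing stand fixed to the bench: dark steel base plate 180 x 100 x 15 mm (x from -55 to +125 mm of the origin), a square yellow dish on it and an upright aluminium post of 10 mm diameter, its top 147 mm above the bench, standing 105 mm from the dish centre along the stand's +x. A red collar (26 mm diameter, 8 mm tall) sits on the post by friction. Origin: on the bench under the dish centre.
- dish (a point): Centre of the inner floor of the yellow dish, 19 mm above the bench. The dish is 72 x 72 mm outside, walls 5 mm thick, inside 62 x 62 mm; its rim is 26 mm above the bench (7 mm above its floor).
- focal_mark (a point): Centre of the red collar on the post: its height is the focal height, somewhere between 98 and 138 mm above the bench. It would slide along the post if pushed with over about 4 N.
- loupe: Black hand loupe, 80 g, lying flat on the bench, 126 mm long: a round lens ring 64 mm in diameter and 12 mm tall at its +x end, a straight handle 64 mm long (x from -53.5 to +10.5 mm), 15 mm wide (y) and 26 mm tall towards -x with a steel band near its end. Origin: on the underside, 40 mm from the lens centre; x points from handle to lens, z up when it lies face up.
- lens (a point): Centre of the loupe's lens, 6 mm above the loupe's underside, at x = +40 mm of the loupe.
- loupe_grip (a point): Good place to pinch the handle across its 15 mm width from above: x = -15 mm of the loupe, 13 mm above its underside, 55 mm from the lens centre.
- amber_bottle: Bystander: amber bottle, 44 mm diameter, 100 mm tall, upright. Origin: centre of its underside.
- blue_jar: Bystander: small clear jar with a blue cap, 48 mm diameter, 50 mm tall, upright. Origin: centre of its underside.
- brush: Bystander: flat varnish brush lying on the bench beyond the loupe, 200 mm long (x), 42 mm wide, 20 mm tall, wooden handle to its -x. Origin: on its underside, at mid-length.
Things that resemble listed ones, but are neither listed nor needed, are in the scene too. What is shaped like the green_sample but black, pink or purple is not meant.

How it is judged:
On the way, in this order (a step that is already met when the one before it is completed fails the run):
1. both samples stand in the containers of their own colour, let go (horizontal distance between green_sample and green_floor below 0.036 m and z of green_sample in the frame of green_floor between -0.004 and 0.004 m and angle between each of green_sample, yellow_sample's own z axis and vertical below 0.12 rad and horizontal distance between yellow_sample and dish below 0.022 m and z of yellow_sample in the frame of dish between -0.004 and 0.004 m and contact force between each of green_sample, yellow_sample and the fingers below 0.1 N and linear speed of each of green_sample, yellow_sample below 0.03 m/s), for 0.2 s.
2. the loupe is held level over the yellow sample at the collar's height (horizontal distance between lens and yellow_sample below 0.014 m and z of lens in the frame of focal_mark between -0.008 and 0.008 m and angle between loupe's own z axis and vertical below 0.14 rad and linear speed of loupe below 0.03 m/s and contact force between loupe and the fingers above 1 N and contact force between loupe and stand below 0.1 N and contact force between loupe and yellow_sample below 0.1 N and contact force between loupe and green_sample below 0.1 N and contact force between loupe and green_tray below 0.1 N), for 0.3 s.
At the end, for the whole second after the job is handed in: Each sample upright (0.12 rad) on the floor of its own colour's container, let go and still. Loupe held by the fingers alone, still, face up and level (0.14 rad), lens centre within 14 mm of the yellow sample's axis and within 8 mm of the collar centre's height (all of step 1 and all of step 2); the arm keeps its last pose, push and grip.
It fails at once if the bottle, the jar or the brush is moved more than 25 mm (distance of any of amber_bottle, blue_jar, brush from where it was at the start of the episode above 0.025 m).
It fails at once if the red collar is shifted along the post by more than 4 mm (distance of focal_mark from where it was at the start of the episode above 0.004 m).
It fails at once if a sample is dropped (moves faster than 0.8 m/s out of the fingers) ((linear speed of green_sample above 0.8 m/s and contact force between green_sample and the fingers below 0.1 N) or (linear speed of yellow_sample above 0.8 m/s and contact force between yellow_sample and the fingers below 0.1 N)).
It also fails if it takes over 72 s, if anything falls off the work surface, if the arm or the gripper's body presses on something with over 40 N, if the wrist force passes 120 N, or if a joint passes its speed limit or range.

## Working session

There is one attempt and no reset: what is moved stays moved. The work goes in short steps, Python scripts to look and compute and a tool call to move; the robot and the scene stay as the last step left them, time stands still between calls to the robot, and variables do not carry over. Pictures are saved under pics/ and viewed, and the job is handed in when it is done.

Besides the shell and the picture viewer there is one more tool, called after "Request:" in YAML: its name, and indented under it one key for each argument. apply_moves: Moves the arm, as the interface text tells. Its arguments: {"type":"object","properties":{"moves":{"type":"array"},"newtons":{"type":"number"}},"required":["moves"]}

```bash
ls; mkdir -p pics; python3 - <<'E'
from rig import manip, imaging
import cv2, numpy as np
print(manip.pinch_z, manip.get_state())
for n in ["scene","side"]:
    d=imaging.get_image(n); np.savez(''+n+'0.npz',**d)
    cv2.imwrite(f'pics/{n}0.png',d["image"][:,:,::-1]); print(n,d["fx"],d["cx"],d["R"],d["t"])
E
```

```text
pics
0.0187 {'clock': 0.0, 'qpos': array([ 1.16701041e+00,  2.76584606e-01,  1.50614367e+00, -2.07313659e-05,
        1.36065376e+00, -1.21014740e-01]), 'qd': array([-9.62016593e-04,  2.24530590e-03,  3.39606723e-04,  6.95204339e-04,
        4.43978220e-05, -4.63286910e-04]), 'effort': array([ 2.88732363e-04, -4.16790104e+01, -2.45799297e+01, -2.22072958e-05,
        1.13743823e-02, -5.04108073e-06]), 'position': array([0.16025022, 0.55167749, 0.23044141]), 'ee_rot': array([-2.22294252e-04,  1.40912805e-01,  9.90021606e-01, -8.66697470e-04]), 'contact_force': array([ 0.71631067, -0.8620313 , -0.24073819]), 'moment': array([0.02788281, 0.01321948, 0.01398647]), 'width': 0.08555768899042093}
scene 441.54655760189905 278.66093048554274 [[-0.24405112  0.96972978  0.00795059]
 [ 0.62299306  0.16306058 -0.76504307]
 [-0.74318147 -0.18175645 -0.64393004]] [ 0.12603887 -0.27730782  1.50085903]
side 449.08971833549333 276.1787325645227 [[ 0.70199805 -0.71217636 -0.00189039]
 [-0.57114402 -0.56139172 -0.59886046]
 [ 0.42543301  0.42147856 -0.80085116]] [-0.41264277  0.36415437  0.77399992]
```

View pics/scene0.png

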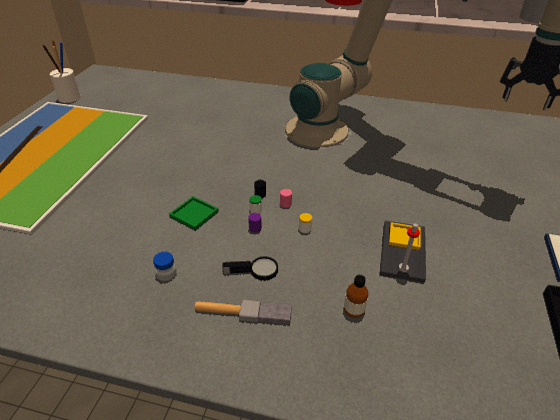

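View pics/side0.png

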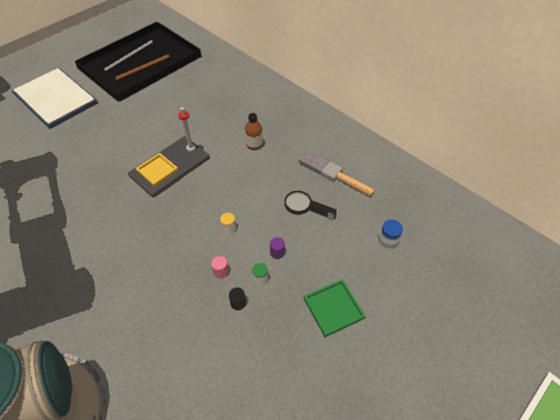

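Scene picture: the green-topped sample is at (256,204). It could be confused with black (260,188), purple (255,222) and pink (286,198). The yellow-topped sample is at (305,222). Loupe (250,268), tray (194,213), stand dish (405,236), collar (413,232), bottle (357,300), jar (164,265), brush (243,312). The side view agrees: green (260,272), yellow (228,221).

```bash
cat > h.py <<'E'
import numpy as np, cv2
def cloud(d):
    z=d["range_z"]; v,u=np.mgrid[:420,:560]
    c=np.stack([(u-d["cx"])/d["fx"]*z,(v-d["cy"])/d["fy"]*z,z],-1)
    w=(c-d["t"])@d["R"]; w[z<=0]=np.nan; return w
def proj(d,X):
    c=np.atleast_2d(X)@d["R"].T+d["t"]; return np.c_[d["fx"]*c[:,0]/c[:,2]+d["cx"],d["fy"]*c[:,1]/c[:,2]+d["cy"]]
E
python3 - <<'E'
from h import *
ims={}
for n in ["scene","side"]:
    d=dict(np.load(n+'0.npz')); w=cloud(d); hsv=cv2.cvtColor(d["image"],cv2.COLOR_RGB2HSV)
    H,S,V=[hsv[...,i].astype(int) for i in range(3)]
    for nm,lo,hi in [("green",50,75),("yellow",20,32),("red",-1,5),("blue",105,122),("purple",130,160),("pink",165,178)]:
        m=((H>=lo)&(H<=hi)&(S>130)&(V>60)).astype(np.uint8)
        k,L,st,c=cv2.connectedComponentsWithStats(m)
        for i in range(1,k):
            if st[i,4]>25:
                p=w[L==i]; p=p[~np.isnan(p[:,0])]
                if len(p)<10 or abs(np.median(p[:,1]))>.9: continue
                r=cv2.minAreaRect(p[:,:2].astype(np.float32))
                print(n,nm,c[i].round(),st[i,4],"med",np.median(p,0).round(4),"min",p.min(0).round(3),"max",p.max(0).round(3),"rect",np.round(r[0],4),np.round(r[1],3),round(r[2],1))
    # loupe
    for nm,s in [("loupe",(slice(250,285),slice(215,285)) if n=="scene" else (slice(185,225),slice(278,342)))]:
        p=w[s].reshape(-1,3); q=p[(p[:,2]>.006)]
        r=cv2.minAreaRect(q[:,:2].astype(np.float32)); print(n,nm,len(q),r,q.max(0),np.median(q,0))
        h=p[p[:,2]>.018]; 
        if len(h)>5: print("handle",cv2.minAreaRect(h[:,:2].astype(np.float32)),h.mean(0))
    print("table z",np.nanmedian(w[200:300,100:400,2]))
a=cv2.imread('pics/scene0.png')[170:290,180:440]; cv2.imwrite('pics/crop0.png',cv2.resize(a,None,fx=3,fy=3,interpolation=cv2.INTER_CUBIC))
E
```

```text
scene green [255. 199.] 75 med [ 0.4613 -0.0776  0.041 ] min [ 0.404 -0.092 -0.   ] max [ 0.478 -0.063  0.044] rect [ 0.4423 -0.0819] [0.071 0.029] 16.6
scene green [193. 212.] 704 med [ 0.5156 -0.2313  0.0071] min [ 0.46  -0.285  0.002] max [ 0.572 -0.173  0.017] rect [ 0.5174 -0.2289] [0.092 0.093] 71.2
scene yellow [ 88. 124.] 31 med [ 0.1791 -0.7494  0.0141] min [ 0.084 -0.753  0.012] max [ 0.271 -0.744  0.017] rect [ 0.1774 -0.7488] [0.187 0.009] 0.9
scene yellow [ 23. 179.] 47 med [ 0.5077 -0.7483  0.0146] min [ 0.403 -0.753  0.012] max [ 0.599 -0.745  0.017] rect [ 0.5013 -0.749 ] [0.196 0.008] 0.2
scene yellow [305. 217.] 105 med [0.5007 0.0634 0.0408] min [ 0.44   0.04  -0.001] max [0.515 0.078 0.044] rect [0.4787 0.0593] [0.073 0.03 ] 8.9
scene yellow [399. 235.] 434 med [0.4841 0.292  0.021 ] min [0.433 0.27  0.014] max [0.59  0.325 0.144] rect [0.5076 0.288 ] [0.051 0.159] 82.0
scene yellow [417. 243.] 104 med [0.5049 0.3362 0.023 ] min [0.469 0.324 0.015] max [0.522 0.344 0.029] rect [0.4958 0.3371] [0.019 0.055] 80.0
scene red [344.   2.] 155 med [-0.8244 -0.0336  0.193
[... 1798 characters left out ...]
7 0.024] 67.5
side blue [392. 229.] 296 med [ 0.7197 -0.2143  0.0489] min [ 0.701 -0.233  0.036] max [ 0.744 -0.193  0.053] rect [ 0.7227 -0.2134] [0.042 0.04 ] 43.0
side purple [277. 243.] 107 med [ 0.5277 -0.0602  0.0394] min [ 0.514 -0.076  0.036] max [ 0.542 -0.048  0.043] rect [ 0.5277 -0.0616] [0.027 0.027] 59.9
side loupe 685 ((0.6734547019004822, -0.027869097888469696), (0.06344359368085861, 0.1224583238363266), 32.8332633972168) [0.69139677 0.03028338 0.02969394] [ 0.66706667 -0.01928065  0.00989232]
handle ((0.6756343841552734, -0.06063886731863022), (0.017695924267172813, 0.06403069198131561), 18.765207290649414) [ 0.67488451 -0.06174186  0.02381513]
table z -0.0006319571157597136
```

View pics/crop0.png

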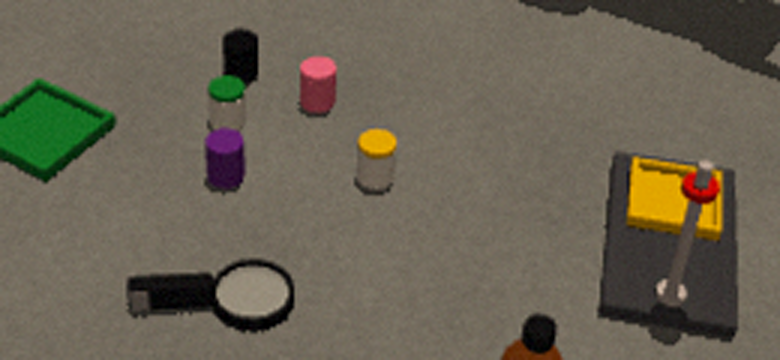

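```bash
python3 - <<'E'
from h import *
from scipy.optimize import least_squares
P=[]
for n in ["scene","side"]:
    d=dict(np.load(n+'0.npz')); w=cloud(d).reshape(-1,3); rgb=d["image"].reshape(-1,3).astype(int)
    ok=~np.isnan(w[:,0])&(w[:,0]>.3)&(w[:,0]<.85)&(abs(w[:,1])<.45); w=w[ok]; rgb=rgb[ok]
    tb=np.median(w[abs(w[:,2])<.004,2]); print(n,"table",tb)
    w=w-[0,0,tb]
    for nm,c in [("green",(.459,-.079)),("purple",(.53,-.06)),("black",(.40,-.095)),("pink",(.416,-.006)),("yellow",(.498,.062))]:
        q=w[(np.hypot(*(w[:,:2]-c).T)<.035)&(w[:,2]>.037)]
        (x,y),r=cv2.minEnclosingCircle(q[:,:2].astype(np.float32)); print(nm,len(q),"mean",q.mean(0).round(4),"circ",round(x,4),round(y,4),round(r,4))
    # loupe
    s=(abs(w[:,0]-.675)<.05)&(w[:,1]>-.11)&(w[:,1]<.045)
    ring=w[s&(w[:,2]>.0085)&(w[:,2]<.0135)]; hd=w[s&(w[:,2]>.021)]
    x0=np.array([.667,0.,.032]); 
    # combine: model = handle rect+ring; silhouette points z>.006
    q=w[s&(w[:,2]>.006)]
    def f(p):
        l=np.c_[(q[:,0]-p[0])*np.cos(p[2])+(q[:,1]-p[1])*np.sin(p[2]),-(q[:,0]-p[0])*np.sin(p[2])+(q[:,1]-p[1])*np.cos(p[2])]
        dr=np.hypot(l[:,0]-40,l[:,1]*1) if 0 else np.hypot(l[:,0]-.04,l[:,1])-.032
        a=np.abs(l-[-.0215,0])-[.032,.0075]; dh=a.max(1)
        out=np.maximum(np.minimum(dr,dh),0)
        return out
    from scipy.optimize import minimize
    best=min((minimize(lambda p:np.sum(f(p)**2)*1e6+1e-3*0,[.67+dx,-.04,a],method='Nelder-Mead',options=dict(xatol=1e-5,fatol=1e-3,maxiter=2000)) for a in (1.3,1.6,1.85) for dx in(-.01,0,.01)),key=lambda r:r.fun)
    print("loupe",best.x,best.fun,len(q))
    h=hd[:,:2]; m=h.mean(0); ev=np.linalg.svd(h-m)[2][0]; print("handle",m,np.degrees(np.arctan2(ev[1],ev[0])),cv2.minAreaRect(h.astype(np.float32)))
    t=(w[:,0]>.40)&(w[:,0]<.65)&(w[:,1]>.22)&(w[:,1]<.40)
    pl=w[t&(w[:,2]>.012)&(w[:,2]<.030)]; print("plate",cv2.minAreaRect(pl[:,:2].astype(np.float32)),len(pl))
    yl=(rgb[:,0]>120)&(rgb[:,1]>90)&(rgb[:,2]<60)
    ri=w[t&yl&(w[:,2]>.0225)&(w[:,2]<.03)]; print("rim",cv2.minAreaRect(ri[:,:2].astype(np.float32)),len(ri))
    fl=w[t&yl&(w[:,2]>.016)&(w[:,2]<.03)]; print("dish",cv2.minAreaRect(fl[:,:2].astype(np.float32)),len(fl))
    rd=w[t&(rgb[:,0]>120)&(rgb[:,1]<50)]; rd=rd[rd[:,2]>.1]; print("collar z pct",np.percentile(rd[:,2],[2,10,50,90,98]),rd.mean(0), cv2.minEnclosingCircle(rd[:,:2].astype(np.float32)))
    po=w[t&(w[:,2]>.04)&(w[:,2]<.11)]; print("post",po.mean(0),len(po))
    po=w[t&(w[:,2]>.138)]; print("posttop",po.mean(0),len(po))
E
```

```text
scene table 0.0011626104894871645
green 76 mean [ 0.4614 -0.0773  0.0399] circ 0.4609 -0.0763 0.017
purple 89 mean [ 0.5304 -0.059   0.0401] circ 0.5304 -0.0584 0.0165
black 68 mean [ 0.3911 -0.0854  0.0396] circ 0.3899 -0.0848 0.0175
pink 77 mean [ 0.4142 -0.0075  0.0396] circ 0.4136 -0.0069 0.0172
yellow 92 mean [0.4994 0.0629 0.0399] circ 0.499 0.0625 0.0167
loupe [ 0.67199886 -0.03750768  1.90565119] 36.34438449207667 763
handle [ 0.67971423 -0.05763378] 108.32788343568508 ((0.6782694458961487, -0.05813370272517204), (0.019768089056015015, 0.06303638219833374), 15.366596221923828)
plate ((0.5190662741661072, 0.30624884366989136), (0.18215152621269226, 0.09982358664274216), 0.5527570247650146) 1964
rim ((0.4838074743747711, 0.3062443137168884), (0.07671337574720383, 0.07253469526767731), 0.5533320307731628) 177
dish ((0.4787857234477997, 0.30619582533836365), (0.08675740659236908, 0.07253469526767731), 0.5533319711685181) 443
collar z pct [0.12678172 0.12782524 0.12910593 0.13054109 0.13177666] [0.59195669 0.3071575  0.12913899] ((0.5896939039230347, 0.30739739537239075), 0.012260
[... 608 characters left out ...]
734, -0.06063886731863022), (0.017695924267172813, 0.06403069198131561), 18.765207290649414)
plate ((0.5175110101699829, 0.3025013506412506), (0.18024663627147675, 0.10369445383548737), 0.10849872976541519) 2108
rim ((0.4813404679298401, 0.3026909828186035), (0.07026632875204086, 0.0735422819852829), 0.8161471486091614) 117
dish ((0.48133909702301025, 0.3027862012386322), (0.07026632875204086, 0.07373276352882385), 0.8161471486091614) 169
collar z pct [0.12679432 0.12792057 0.12920215 0.13053896 0.13136433] [0.58455451 0.30104209 0.12925884] ((0.586094856262207, 0.3047678470611572), 0.012015177868306637)
post [0.58660832 0.30207149 0.07544661] 87
posttop [0.58731213 0.30318437 0.14407389] 23
```

```bash
cat >> h.py <<'E'
from scipy.spatial.transform import Rotation as Rn
def plan(xyz,yaw=None):
    """yaw: world angle (deg) of tool y, tool pointing down"""
    from rig import manip
    s=manip.get_state(); q=s["ee_rot"]; R=Rn.from_quat([q[1],q[2],q[3],q[0]])
    t=R.inv().apply(np.array(xyz)-s["position"])
    cy=np.degrees(np.arctan2(R.as_matrix()[1,1],R.as_matrix()[0,1]))
    print("clock",s["clock"],"pos",s["position"].round(4),"yaw y",round(cy,2),"F",s["contact_force"].round(2),"w",round(s["width"],4))
    if yaw is None: yaw=cy
    y=np.array([np.cos(np.radians(yaw)),np.sin(np.radians(yaw)),0]);z=np.array([0,0,-1.]);T=Rn.from_matrix(np.c_[np.cross(y,z),y,z])
    print("tool shift",t.round(4),"norm",np.linalg.norm(t).round(4),"rotvec",(R.inv()*T).as_rotvec().round(4))
E
python3 -c "
from h import *
plan([.498,.0615,.12])"
```

```text
clock 0.1 pos [0.1603 0.5517 0.2305] yaw y 73.8 F [-0.4   0.37  0.36] w 0.0851
tool shift [-0.4611 -0.3763  0.111 ] norm 0.6055 rotvec [-0.0017 -0.0002 -0.    ]
```

Request:
apply_moves:
  moves: [0.06, -0.028, -0.023, 0, 0, 0, 0, 0.06, -0.028, -0.023, 0, 0, 0, 0, 0.06, -0.028, -0.023, 0, 0, 0, 0, 0.06, -0.028, -0.023, 0, 0, 0, 0, 0.06, -0.028, -0.023, 0, 0, 0, 0, 0.06, -0.028, -0.023, 0, 0, 0, 0, 0.06, -0.028, -0.023, 0, 0, 0, 0, 0.06, -0.028, -0.023, 0, 0, 0, 0]
  newtons: 40

```text
clock: 0.77
position: [0.3251, 0.3088, 0.2255]
ee_rot: [-0.003, 0.134, 0.991, -0.002]
contact_force: [0.9, 1.1, -0.8]
width: 0.0601
```

```bash
python3 -c "
from h import *
plan([.498,.0615,.12],74)"
```

```text
clock 0.7667 pos [0.3251 0.3088 0.2255] yaw y 74.61 F [ 0.92  1.08 -0.78] w 0.0601
tool shift [-0.2329 -0.1922  0.1051] norm 0.3197 rotvec [-0.0041 -0.0052  0.0107]
```

Request:
apply_moves:
  moves: [0.06, -0.029, -0.024, 0.013, 0, 0, 0, 0.06, -0.029, -0.024, 0.013, 0, 0, 0, 0.06, -0.029, -0.024, 0.013, 0, 0, 0, 0.06, -0.029, -0.024, 0.013, 0, 0, 0, 0.06, -0.029, -0.024, 0.013, 0, 0, 0, 0.06, -0.029, -0.024, 0.013, 0, 0, 0.0, 0.06, -0.029, -0.024, 0.013, 0, 0, 0, 0.06, -0.01, -0.01, 0.005, 0, 0, 0]

```text
clock: 1.43
position: [0.4908, 0.0659, 0.1263]
ee_rot: [0.0, 0.135, 0.991, 0.0]
contact_force: [-0.6, 0.5, -0.2]
width: 0.0602
```

```bash
python3 -c "
from h import *
plan([.498,.0615,.06],74)"
```

```text
clock 1.4333 pos [0.4908 0.0659 0.1263] yaw y 74.48 F [-0.57  0.46 -0.17] w 0.0602
tool shift [-0.0081 -0.0024  0.0663] norm 0.0669 rotvec [0.0003 0.0007 0.0084]
```

Request:
apply_moves:
  moves: [0.06, -0.008, -0.0025, 0.01, 0, 0, 0, 0.06, 0, 0, 0.02, 0, 0, 0, 0.06, 0, 0, 0.02, 0, 0, 0, 0.06, 0, 0, 0.016, 0, 0, 0, 0.06, 0, 0, 0, 0, 0, 0, 0.06, 0, 0, 0, 0, 0, 0, 0.06, 0, 0, 0, 0, 0, 0, 0.06, 0, 0, 0, 0, 0, 0]

```text
clock: 2.1
position: [0.4995, 0.0596, 0.0546]
ee_rot: [-0.001, 0.138, 0.99, 0.0]
contact_force: [0.1, 0.6, 0.4]
width: 0.0603
```

```bash
python3 - <<'E'
from h import *
from rig import imaging
plan([.498,.0615,.014],74)
d=imaging.get_image("wrist"); w=cloud(d)
cv2.imwrite('pics/w1.png',d["image"][:,:,::-1])
m=(np.hypot(w[...,0]-.498,w[...,1]-.0615)<.04)&(abs(w[...,2]-.04)<.003)
q=w[m]; print(len(q)); 
if len(q)>20: print(q.mean(0),cv2.minEnclosingCircle(q[:,:2].astype(np.float32)))
E
```

```text
clock 2.1 pos [0.4995 0.0596 0.0546] yaw y 74.13 F [0.09 0.63 0.38] w 0.0603
tool shift [0.0019 0.0014 0.0406] norm 0.0407 rotvec [ 0.0003 -0.0027  0.0023]
3154
[0.4975798  0.0632389  0.04031076] ((0.4985576868057251, 0.06316981464624405), 0.016374975442886353)
```

View pics/w1.png

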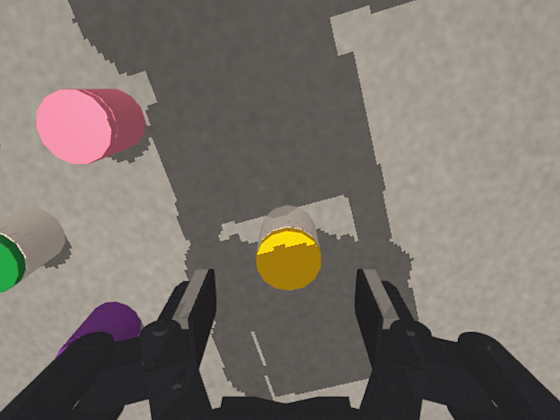

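Wrist view: the yellow top is centred at (289,260) between the open jaws, and it measures (0.498, 0.063). Descending and gripping.

Request:
apply_moves:
  moves: [0.06, 0.002, 0.0025, 0.014, 0, 0, 0, 0.06, 0, 0, 0.014, 0, 0, 0, 0.06, 0, 0, 0.012, 0, 0, 0, 0.06, 0, 0, 0, 0, 0, 0, 0.02, 0, 0, 0, 0, 0, 0, 0.02, 0, 0, 0, 0, 0, 0, 0.02, 0, 0, 0, 0, 0, 0, 0.02, 0, 0, 0, 0, 0, 0]

```text
clock: 2.82
position: [0.5049, 0.0641, 0.0222]
ee_rot: [0.008, 0.137, 0.991, 0.002]
contact_force: [0.4, 0.2, -1.2]
width: 0.0304
```

```bash
python3 -c "
from h import *
plan([.4833,.3045,.115],74)"
```

```text
clock 2.8167 pos [0.5049 0.0641 0.0222] yaw y 74.27 F [ 0.36  0.17 -1.2 ] w 0.0304
tool shift [ 0.0846  0.226  -0.0929] norm 0.2586 rotvec [0.0054 0.0152 0.0047]
```

Request:
apply_moves:
  moves: [0.02, 0, 0, 0, 0, 0, 0, 0.02, 0, 0, 0, 0, 0, 0, 0.02, 0, 0, 0, 0, 0, 0, 0.02, 0, 0, 0, 0, 0, 0, 0.02, 0, 0, 0, 0, 0, 0, 0.02, 0, 0, 0, 0, 0, 0, 0.02, 0, 0, 0, 0, 0, 0, 0.02, 0, 0, 0, 0, 0, 0]

```text
clock: 3.48
position: [0.5059, 0.064, 0.0236]
ee_rot: [0.009, 0.137, 0.991, 0.002]
contact_force: [-0.0, -0.2, -0.3]
width: 0.0306
```

```bash
python3 - <<'E'
from h import *
from rig import imaging
plan([.4833,.3045,.115],74)
for n in ["wrist","side"]:
    d=imaging.get_image(n); np.savez(n+'2.npz',**d)
    i=d["image"][:,:,::-1]
    if n=="side": i=cv2.resize(i[130:320,130:380],None,fx=3,fy=3)
    cv2.imwrite(f'pics/{n}2.png',i)
E
```

```text
clock 3.4833 pos [0.5059 0.064  0.0236] yaw y 74.26 F [-0.01 -0.16 -0.33] w 0.0306
tool shift [ 0.0853  0.2259 -0.0915] norm 0.2582 rotvec [0.0061 0.0178 0.0044]
```

View pics/wrist2.png

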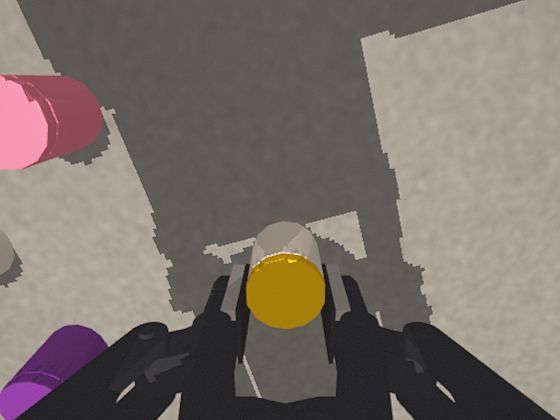

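View pics/side2.png

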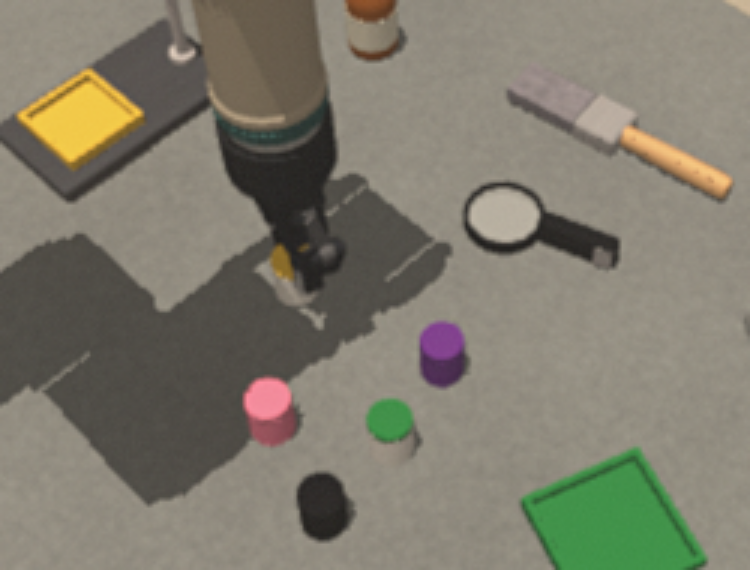

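```bash
cat >> h.py <<'E'
def sample(d,R=None,near=None,hue=(20,32),zr=(.02,.4)):
    """fit top disc: coloured points; returns mean, normal, circle in world"""
    w=cloud(d); hsv=cv2.cvtColor(d["image"],cv2.COLOR_RGB2HSV)
    m=(hsv[...,0]>=hue[0])&(hsv[...,0]<=hue[1])&(hsv[...,1]>130)&(w[...,2]>zr[0])&(w[...,2]<zr[1])&(np.hypot(w[...,0]-near[0],w[...,1]-near[1])<.05)
    q=w[m]; top=q[q[:,2]>np.percentile(q[:,2],60)-.004]
    c=np.median(top,0); 
    A=np.c_[top[:,:2]-c[:2],np.ones(len(top))]; k=np.linalg.lstsq(A,top[:,2],rcond=None)[0]
    r=np.abs(A@k-top[:,2]); A=A[r<.0015]; k=np.linalg.lstsq(A,top[r<.0015,2],rcond=None)[0]
    (x,y),rad=cv2.minEnclosingCircle(top[r<.0015,:2].astype(np.float32))
    print("n",len(top),"centroid",top[r<.0015].mean(0).round(4),"circle",np.round([x,y,rad],4),"slope x,y",k[:2].round(3))
E
python3 - <<'E'
from h import *
d=dict(np.load('wrist2.npz')); sample(d,near=(.5,.063))
E
```

```text
n 4640 centroid [0.5007 0.0669 0.043 ] circle [0.5015 0.0668 0.0164] slope x,y [0.011 0.   ]
```

Request:
apply_moves:
  moves: [0.02, 0, 0, -0.015, 0, 0, 0, 0.02, 0, 0, -0.025, 0, 0, 0, 0.02, 0.005, 0.015, -0.025, 0, 0.005, 0, 0.02, 0.01, 0.03, -0.015, 0, 0.005, 0, 0.02, 0.014, 0.037, -0.005, 0, 0.004, 0, 0.02, 0.014, 0.037, 0, 0, 0, 0, 0.02, 0.014, 0.037, 0, 0, 0, 0, 0.02, 0.012, 0.03, 0, 0, 0, 0]

```text
clock: 4.25
position: [0.4901, 0.263, 0.1133]
ee_rot: [0.002, 0.143, 0.99, 0.003]
contact_force: [0.7, -0.7, -0.1]
width: 0.0303
```

```bash
python3 -c "
from h import *
plan([.488,.3016,.09],74)"
```

```text
clock 4.25 pos [0.4901 0.263  0.1133] yaw y 73.54 F [ 0.75 -0.67 -0.06] w 0.0303
tool shift [0.013  0.0363 0.0234] norm 0.0451 rotvec [ 0.0057  0.0034 -0.008 ]
```

Request:
apply_moves:
  moves: [0.02, 0.005, 0.015, 0, 0.003, 0.002, -0.004, 0.02, 0.005, 0.013, 0.01, 0, 0, 0, 0.02, 0.003, 0.008, 0.013, 0, 0, 0, 0.02, 0, 0, 0, 0, 0, 0, 0.02, 0, 0, 0, 0, 0, 0, 0.02, 0, 0, 0, 0, 0, 0, 0.02, 0, 0, 0, 0, 0, 0, 0.02, 0, 0, 0, 0, 0, 0]

```text
clock: 4.92
position: [0.4867, 0.3104, 0.0914]
ee_rot: [0.002, 0.137, 0.991, 0.003]
contact_force: [0.1, 0.5, -1.3]
width: 0.0304
```

```bash
python3 - <<'E'
from h import *
from rig import imaging
plan([.488,.3016,.05],74)
d=imaging.get_image("wrist"); np.savez('wrist3.npz',**d)
cv2.imwrite(f'pics/wrist3.png',d["image"][:,:,::-1])
sample(d,near=(.483,.3045),zr=(.08,.3))
E
```

```text
clock 4.9167 pos [0.4867 0.3104 0.0914] yaw y 74.29 F [ 0.14  0.5  -1.34] w 0.0304
tool shift [-0.0035 -0.0084  0.0413] norm 0.0423 rotvec [0.0067 0.0032 0.005 ]
n 4687 centroid [0.4818 0.3131 0.1108] circle [0.4824 0.3129 0.0163] slope x,y [-0.001  0.004]
```

View pics/wrist3.png

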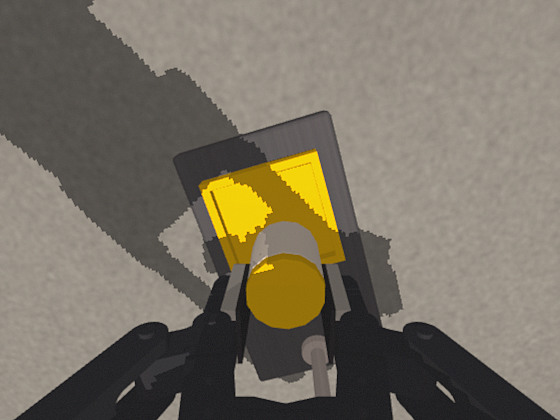

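Request:
apply_moves:
  moves: [0.02, -0.0035, -0.008, 0.005, 0, 0, 0, 0.02, 0, 0, 0.012, 0, 0, 0, 0.02, 0, 0, 0.012, 0, 0, 0, 0.02, 0, 0, 0.01, 0, 0, 0, 0.02, 0, 0, 0.005, 0, 0, 0, 0.02, 0, 0, 0.001, 0, 0, 0, 0.02, 0, 0, 0, 0, 0, 0, 0.02, 0, 0, 0, 0, 0, 0]

```text
clock: 5.63
position: [0.491, 0.2961, 0.046]
ee_rot: [0.004, 0.139, 0.99, 0.003]
contact_force: [-0.4, 0.2, 0.5]
width: 0.0304
```

```bash
python3 - <<'E'
from h import *
from rig import imaging
plan([.488,.3016,.039],74)
d=imaging.get_image("wrist"); np.savez('wrist4.npz',**d)
sample(d,near=(.483,.3045),zr=(.035,.3))
E
```

```text
clock 5.6333 pos [0.491  0.2961 0.046 ] yaw y 74.03 F [-0.43  0.18  0.54] w 0.0304
tool shift [0.0045 0.0045 0.007 ] norm 0.0094 rotvec [0.0076 0.0075 0.0005]
n 4685 centroid [0.486  0.2988 0.0654] circle [0.4892 0.3047 0.0225] slope x,y [0.005 0.004]
```

Request:
apply_moves:
  moves: [0.02, 0.0045, 0.0045, 0, 0, 0, 0, 0.02, 0, 0, 0.002, 0, 0, 0, 0.02, 0, 0, 0.002, 0, 0, 0, 0.02, 0, 0, 0.002, 0, 0, 0, 0.02, 0, 0, 0.002, 0, 0, 0, 0.02, 0, 0, 0, 0, 0, 0, 0.02, 0, 0, 0, 0, 0, 0, 0.02, 0, 0, 0, 0, 0, 0]

```text
clock: 6.35
position: [0.4892, 0.3038, 0.0401]
ee_rot: [0.007, 0.138, 0.99, 0.005]
contact_force: [0.1, -0.2, 0.1]
width: 0.0307
```

```bash
python3 - <<'E'
from h import *
from rig import imaging
plan([.488,.3016,.039],74)
d=imaging.get_image("wrist"); np.savez('wrist5.npz',**d)
sample(d,near=(.483,.3045),zr=(.035,.3))
E
```

```text
clock 6.35 pos [0.4892 0.3038 0.0401] yaw y 74.13 F [ 0.11 -0.21  0.07] w 0.0307
tool shift [ 0.0006 -0.0024  0.001 ] norm 0.0027 rotvec [0.011  0.0118 0.0022]
n 4681 centroid [0.4841 0.3066 0.0594] circle [0.4911 0.3111 0.0236] slope x,y [0.005 0.006]
```

Request:
apply_moves:
  moves: [0.02, 0, -0.001, 0.001, 0, 0, 0, 0.02, 0, 0, 0.0007, 0, 0, 0, 0.045, 0, 0, 0, 0, 0, 0, 0.045, 0, 0, 0, 0, 0, 0, 0.045, 0, 0, 0, 0, 0, 0, 0.045, 0, 0, 0, 0, 0, 0, 0.045, 0, 0, -0.01, 0, 0, 0, 0.045, 0, 0, -0.02, 0, 0, 0]

```text
clock: 7.07
position: [0.4861, 0.302, 0.0669]
ee_rot: [0.003, 0.139, 0.99, 0.003]
contact_force: [0.2, -0.3, 0.8]
width: 0.0449
```

```bash
python3 - <<'E'
from h import *
from rig import imaging
plan([.460,-.079,.12],74)
d=imaging.get_image("wrist"); np.savez('wrist6.npz',**d)
cv2.imwrite(f'pics/wrist6.png',d["image"][:,:,::-1])
sample(d,near=(.483,.3045),zr=(.035,.3))
E
```

```text
clock 7.0667 pos [0.4861 0.302  0.0669] yaw y 74.06 F [ 0.17 -0.33  0.82] w 0.0449
tool shift [-0.0799 -0.3731 -0.0555] norm 0.3855 rotvec [0.0076 0.0055 0.0011]
n 3311 centroid [0.4847 0.3068 0.0594] circle [0.4854 0.3068 0.0162] slope x,y [ 0.    -0.002]
```

View pics/wrist6.png

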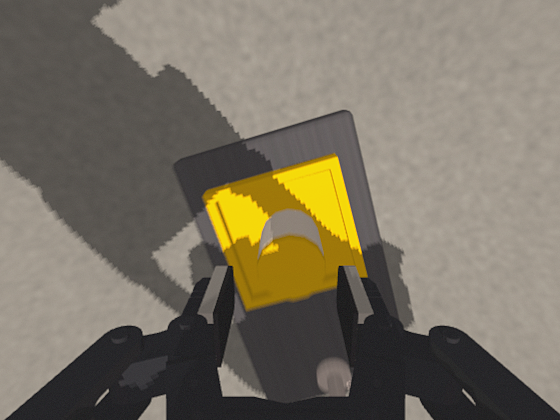

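The yellow sample stands upright inside the dish, its top at (291,262). The fit puts it at (0.485, 0.307) with top z 0.059. Next the green one.

Request:
apply_moves:
  moves: [0.06, 0, 0, -0.02, 0, 0, 0, 0.06, 0, 0, -0.025, 0, 0, 0, 0.06, -0.004, -0.02, -0.01, 0, 0, 0, 0.06, -0.008, -0.038, 0, 0, 0, 0, 0.06, -0.008, -0.038, 0, 0.003, 0.003, 0, 0.06, -0.008, -0.038, 0, 0.003, 0.003, 0, 0.06, -0.008, -0.038, 0, 0, 0, 0, 0.06, -0.008, -0.038, 0, 0, 0, 0]

```text
clock: 7.78
position: [0.4787, 0.0904, 0.1336]
ee_rot: [0.012, 0.132, 0.991, 0.008]
contact_force: [1.0, -0.0, 0.3]
width: 0.0602
```

```bash
python3 -c "
from h import *
plan([.460,-.079,.12],74)"
```

```text
clock 7.7833 pos [0.4787 0.0904 0.1336] yaw y 74.82 F [ 1.05 -0.01  0.35] w 0.0602
tool shift [-0.0261 -0.1687  0.0109] norm 0.171 rotvec [0.0194 0.0211 0.0141]
```

Request:
apply_moves:
  moves: [0.06, -0.006, -0.036, 0.003, 0.004, 0.004, 0.003, 0.06, -0.006, -0.036, 0.003, 0.004, 0.004, 0.003, 0.06, -0.006, -0.036, 0.003, 0.004, 0.004, 0.003, 0.06, -0.006, -0.036, 0.003, 0.003, 0.004, 0.003, 0.06, -0.002, -0.006, 0, 0, 0, 0, 0.06, 0, 0, 0, 0, 0, 0, 0.06, 0, 0, 0, 0, 0, 0, 0.06, 0, 0, 0, 0, 0, 0]

```text
clock: 8.45
position: [0.4643, -0.0751, 0.1245]
ee_rot: [0.008, 0.143, 0.99, 0.0]
contact_force: [0.3, -0.3, -0.2]
width: 0.0598
```

```bash
python3 - <<'E'
from h import *
from rig import imaging
plan([.460,-.079,.06],74)
d=imaging.get_image("wrist"); np.savez('wrist7.npz',**d)
cv2.imwrite(f'pics/wrist7.png',d["image"][:,:,::-1])
sample(d,near=(.46,-.079),hue=(45,80),zr=(.036,.05))
E
```

```text
clock 8.45 pos [ 0.4643 -0.0751  0.1245] yaw y 73.58 F [ 0.27 -0.25 -0.16] w 0.0598
tool shift [ 0.004  -0.0051  0.0644] norm 0.0647 rotvec [ 0.0027  0.0164 -0.0074]
n 1646 centroid [ 0.4596 -0.0777  0.0404] circle [ 0.46   -0.0779  0.0157] slope x,y [0.007 0.001]
```

View pics/wrist7.png

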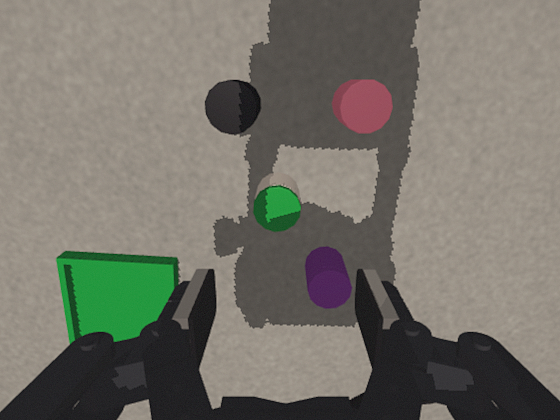

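Wrist view: the green top is at (277,208), with black (232,107), pink (362,106) and purple (327,278) clear of the finger paths. Measured at (0.460, -0.078).

Request:
apply_moves:
  moves: [0.06, 0.004, -0.004, 0.015, 0.001, 0.008, -0.004, 0.06, 0, 0, 0.02, 0.001, 0.006, 0, 0.06, 0, 0, 0.02, 0, 0.002, 0, 0.06, 0, 0, 0.01, 0, 0, 0, 0.06, 0, 0, 0, 0, 0, 0, 0.06, 0, 0, 0, 0, 0, 0, 0.06, 0, 0, 0, 0, 0, 0, 0.06, 0, 0, 0, 0, 0, 0]

```text
clock: 9.17
position: [0.4634, -0.0677, 0.0604]
ee_rot: [0.003, 0.132, 0.991, 0.001]
contact_force: [-0.1, 0.3, 0.8]
width: 0.0598
```

```bash
python3 -c "
from h import *
plan([.459,-.078,.016],74)"
```

```text
clock 9.1667 pos [ 0.4634 -0.0677  0.0604] yaw y 74.77 F [-0.12  0.32  0.83] w 0.0598
tool shift [ 0.0018 -0.0112  0.0443] norm 0.0458 rotvec [0.0032 0.0063 0.0135]
```

Request:
apply_moves:
  moves: [0.06, 0.002, -0.011, 0, 0, 0.003, 0.007, 0.06, 0, 0, 0.005, 0, 0.002, 0.005, 0.06, 0, 0, 0, 0, 0, 0, 0.06, 0, 0, 0, 0, 0, 0, 0.06, 0, 0, 0, 0, 0, 0, 0.06, 0, 0, 0, 0, 0, 0, 0.06, 0, 0, 0, 0, 0, 0, 0.06, 0, 0, 0, 0, 0, 0]

```text
clock: 9.83
position: [0.46, -0.0796, 0.0576]
ee_rot: [0.004, 0.139, 0.99, 0.001]
contact_force: [-0.5, 0.3, -0.2]
width: 0.0601
```

```bash
python3 -c "
from h import *
plan([.459,-.078,.016],74)"
```

```text
clock 9.8333 pos [ 0.46   -0.0796  0.0576] yaw y 73.99 F [-0.49  0.25 -0.21] w 0.0601
tool shift [0.0017 0.0012 0.0416] norm 0.0416 rotvec [ 0.0029  0.007  -0.0002]
```

Request:
apply_moves:
  moves: [0.06, 0.0015, 0.001, 0.012, 0, 0.003, 0, 0.06, 0.001, 0, 0.012, 0, 0.003, 0, 0.06, 0.001, 0, 0.012, 0, 0, 0, 0.06, 0, 0, 0.006, 0, 0, 0, 0.06, 0, 0, 0, 0, 0, 0, 0.02, 0, 0, 0, 0, 0, 0, 0.02, 0, 0, 0, 0, 0, 0, 0.02, 0, 0, 0, 0, 0, 0]

```text
clock: 10.5
position: [0.4593, -0.078, 0.0158]
ee_rot: [0.003, 0.139, 0.99, 0.001]
contact_force: [0.5, -1.0, 0.1]
width: 0.0309
```

```bash
python3 - <<'E'
from h import *
from rig import imaging
plan([.516,-.2305,.09],74)
d=imaging.get_image("wrist"); np.savez('wrist8.npz',**d)
cv2.imwrite(f'pics/wrist8.png',d["image"][:,:,::-1])
sample(d,near=(.46,-.079),hue=(45,80),zr=(.036,.06))
E
```

```text
clock 10.5 pos [ 0.4593 -0.078   0.0158] yaw y 74.01 F [ 0.51 -0.95  0.07] w 0.0309
tool shift [-0.0969 -0.1307 -0.074 ] norm 0.1788 rotvec [0.0029 0.0053 0.0002]
n 4751 centroid [ 0.4599 -0.0768  0.0405] circle [ 0.4608 -0.0768  0.0162] slope x,y [0.007 0.   ]
```

View pics/wrist8.png

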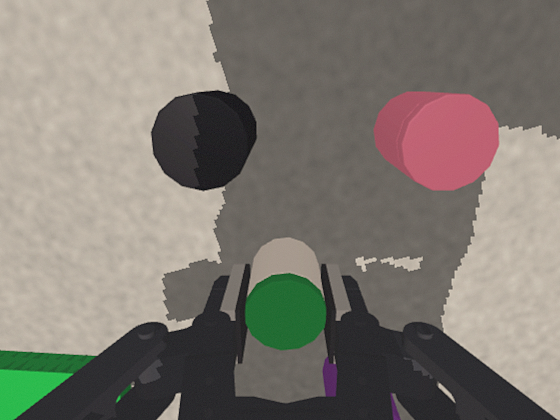

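Request:
apply_moves:
  moves: [0.02, 0, 0, -0.015, 0, 0, 0, 0.02, 0, 0, -0.025, 0, 0, 0, 0.02, -0.005, -0.006, -0.025, 0, 0, 0, 0.02, -0.018, -0.025, -0.012, 0, 0, 0, 0.02, -0.022, -0.03, 0, 0, 0, 0, 0.02, -0.022, -0.03, 0, 0, 0, 0, 0.02, -0.018, -0.025, 0, 0, 0, 0, 0.02, -0.012, -0.016, 0, 0, 0, 0]

```text
clock: 11.22
position: [0.5157, -0.2331, 0.0999]
ee_rot: [0.004, 0.136, 0.991, 0.001]
contact_force: [0.6, 0.6, 0.9]
width: 0.0309
```

```bash
python3 -c "
from h import *
plan([.515,-.2315,.05],74)"
```

```text
clock 11.2167 pos [ 0.5157 -0.2331  0.0999] yaw y 74.42 F [0.65 0.59 0.9 ] w 0.0309
tool shift [0.0015 0.0012 0.0499] norm 0.05 rotvec [0.0024 0.0075 0.0074]
```

Request:
apply_moves:
  moves: [0.02, 0.001, 0.001, 0.008, 0.001, 0.003, 0.003, 0.02, 0, 0, 0.015, 0, 0.003, 0, 0.02, 0, 0, 0.015, 0, 0, 0, 0.02, 0, 0, 0.014, 0, 0, 0, 0.02, 0, 0, 0.008, 0, 0, 0, 0.02, 0, 0, 0, 0, 0, 0, 0.02, 0, 0, 0, 0, 0, 0, 0.02, 0, 0, 0, 0, 0, 0]

```text
clock: 11.88
position: [0.5182, -0.2371, 0.0399]
ee_rot: [0.004, 0.14, 0.99, -0.001]
contact_force: [0.1, 0.3, -0.8]
width: 0.0304
```

```bash
python3 - <<'E'
from h import *
from rig import imaging
plan([.515,-.2315,.0205],74)
d=imaging.get_image("wrist"); np.savez('wrist9.npz',**d)
cv2.imwrite(f'pics/wrist9.png',d["image"][:,:,::-1])
sample(d,near=(.516,-.2305),hue=(45,80),zr=(.036,.09))
E
```

```text
clock 11.8833 pos [ 0.5182 -0.2371  0.0399] yaw y 73.9 F [ 0.15  0.34 -0.83] w 0.0304
tool shift [0.0048 0.0045 0.0193] norm 0.0204 rotvec [-0.0012  0.0087 -0.0017]
n 4757 centroid [ 0.5187 -0.2357  0.0645] circle [ 0.5196 -0.2358  0.0161] slope x,y [ 0.008 -0.003]
```

View pics/wrist9.png

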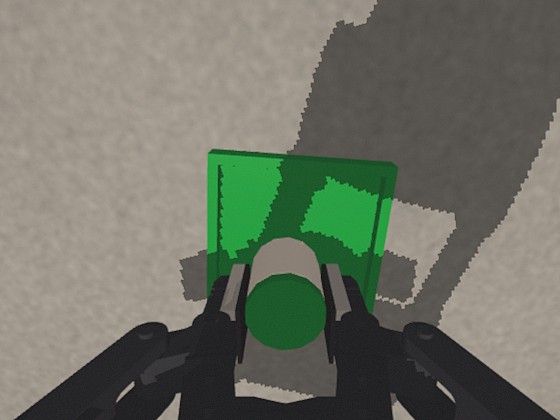

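Request:
apply_moves:
  moves: [0.02, 0.0045, 0.0045, 0, 0, 0.003, 0, 0.02, 0, 0, 0.005, 0, 0.003, 0, 0.02, 0, 0, 0.005, 0, 0.002, 0, 0.02, 0, 0, 0.004, 0, 0, 0, 0.02, 0, 0, 0.003, 0, 0, 0, 0.02, 0, 0, 0.001, 0, 0, 0, 0.02, 0, 0, 0, 0, 0, 0, 0.02, 0, 0, 0, 0, 0, 0]

```text
clock: 12.6
position: [0.5165, -0.2313, 0.0227]
ee_rot: [0.002, 0.14, 0.99, -0.002]
contact_force: [0.4, -0.8, 0.0]
width: 0.0309
```

```bash
python3 - <<'E'
from h import *
from rig import imaging
plan([.515,-.2315,.0205],74)
d=imaging.get_image("wrist")
sample(d,near=(.516,-.2305),hue=(45,80),zr=(.036,.09))
E
```

```text
clock 12.6 pos [ 0.5165 -0.2313  0.0227] yaw y 73.95 F [ 0.42 -0.82  0.02] w 0.0309
tool shift [ 0.0014 -0.0006  0.0022] norm 0.0026 rotvec [-0.0026  0.005  -0.0009]
n 4828 centroid [ 0.5172 -0.23    0.0473] circle [ 0.5184 -0.2314  0.0174] slope x,y [ 0.006 -0.005]
```

Request:
apply_moves:
  moves: [0.02, 0, 0, 0.0015, 0, 0, 0, 0.02, 0, 0, 0.001, 0, 0, 0, 0.02, 0, 0, 0.001, 0, 0, 0, 0.055, 0, 0, 0, 0, 0, 0, 0.055, 0, 0, 0, 0, 0, 0, 0.055, 0, 0, 0, 0, 0, 0, 0.055, 0, 0, -0.01, 0, 0, 0, 0.055, 0, 0, -0.03, 0, 0, 0]

```text
clock: 13.32
position: [0.5132, -0.2296, 0.0574]
ee_rot: [-0.002, 0.14, 0.99, 0.0]
contact_force: [0.5, -0.3, -0.1]
width: 0.0548
```

Request:
apply_moves:
  moves: [0.055, 0, 0, -0.035, 0, 0, 0, 0.055, 0, 0, -0.035, 0, 0, 0, 0.055, 0, 0, 0, 0, 0, 0, 0.055, 0, 0, 0, 0, 0, 0, 0.055, 0, 0, 0, 0, 0, 0, 0.055, 0, 0, 0, 0, 0, 0, 0.055, 0, 0, 0, 0, 0, 0, 0.055, 0, 0, 0, 0, 0, 0]

```text
clock: 13.98
position: [0.5148, -0.2305, 0.136]
ee_rot: [0.001, 0.14, 0.99, -0.001]
contact_force: [-0.7, -0.2, 0.3]
width: 0.055
```

```bash
python3 - <<'E'
from h import *
from rig import imaging
# loupe grip: angle 108.2
plan([.675,-.053,.12],18.2)
for n in ["wrist","side"]:
    d=imaging.get_image(n); np.savez(n+'10.npz',**d)
    cv2.imwrite(f'pics/{n}10.png',d["image"][:,:,::-1])
    sample(d,near=(.516,-.2305),hue=(45,80),zr=(.036,.09))
    if n=="side": sample(d,near=(.484,.306),zr=(.05,.08))
E
```

```text
clock 13.9833 pos [ 0.5148 -0.2305  0.136 ] yaw y 73.92 F [-0.7  -0.22  0.33] w 0.055
tool shift [-0.1047  0.2149  0.0159] norm 0.2396 rotvec [-5.000e-04  3.200e-03  9.725e-01]
n 1600 centroid [ 0.5183 -0.2304  0.0454] circle [ 0.5186 -0.2305  0.016 ] slope x,y [ 0.006 -0.004]
n 42 centroid [ 0.5116 -0.2337  0.0446] circle [ 0.5163 -0.2319  0.0148] slope x,y [ 0.083 -0.047]
n 105 centroid [0.4838 0.3039 0.0581] circle [0.4841 0.3032 0.0163] slope x,y [-0.013 -0.024]
```

View pics/side10.png

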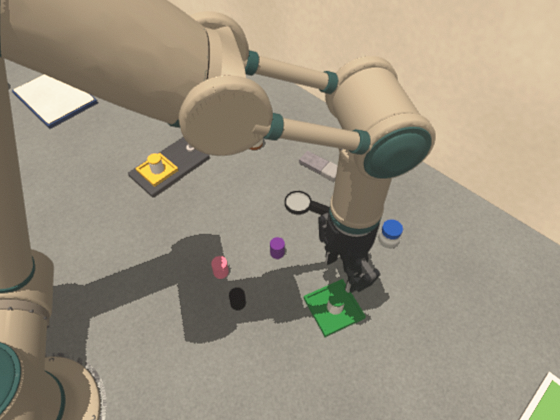

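Green stands upright in the tray (side view (336,305), top z about 0.045). Yellow is still in the dish at (157,163). Now turning for the loupe.

Request:
apply_moves:
  moves: [0.045, 0, 0, 0, 0, 0, 0.12, 0.045, 0, 0, 0, 0, 0, 0.12, 0.045, 0, 0, 0, 0, 0, 0.12, 0.045, 0, 0, 0, 0, 0, 0.12, 0.045, 0, 0, 0, 0, 0, 0.12, 0.045, 0, 0, 0, 0, 0, 0.12, 0.045, 0, 0, 0, 0, 0, 0.12, 0.045, 0, 0, 0, 0, 0, 0.12]

```text
clock: 14.75
position: [0.5122, -0.229, 0.1296]
ee_rot: [-0.005, 0.597, 0.802, -0.001]
contact_force: [0.6, -0.3, -0.5]
width: 0.0453
```

```bash
python3 - <<'E'
from h import *
plan([.675,-.053,.12],18.2)
d=dict(np.load('wrist10.npz')); c=-d["R"].T@d["t"]; print("cam",c, "vs TCP .5148,-.2305,.136; fwd",d["R"][2])
E
```

```text
clock 14.75 pos [ 0.5122 -0.229   0.1296] yaw y 16.74 F [ 0.59 -0.31 -0.54] w 0.0453
tool shift [0.1216 0.2066 0.0089] norm 0.2399 rotvec [-0.0073 -0.0065 -0.0255]
cam [ 0.43635527 -0.20624413  0.27881676] vs TCP .5148,-.2305,.136; fwd [ 0.30823333 -0.09003491 -0.94704062]
```

Request:
apply_moves:
  moves: [0.045, 0.017, 0.03, 0, 0, 0, -0.005, 0.045, 0.019, 0.032, 0, 0, 0, -0.005, 0.045, 0.019, 0.032, 0, 0, 0, -0.005, 0.045, 0.019, 0.032, 0, 0, 0, -0.005, 0.045, 0.019, 0.032, 0, 0, 0, -0.005, 0.045, 0.016, 0.028, 0, 0, 0, 0, 0.045, 0.008, 0.015, 0, 0, 0, 0, 0.045, 0, 0, 0, 0, 0, 0]

```text
clock: 15.42
position: [0.6737, -0.0517, 0.1209]
ee_rot: [-0.009, 0.591, 0.807, -0.003]
contact_force: [0.7, -0.9, -0.6]
width: 0.0447
```

```bash
python3 - <<'E'
from h import *
from rig import imaging
plan([.675,-.053,.06],18.2)
d=imaging.get_image("wrist"); np.savez('wrist11.npz',**d)
cv2.imwrite(f'pics/wrist11.png',d["image"][:,:,::-1])
w=cloud(d).reshape(-1,3); s=(abs(w[:,0]-.672)<.06)&(w[:,1]>-.12)&(w[:,1]<.05)
hd=w[s&(w[:,2]>.020)&(w[:,2]<.032)][:,:2]; print(len(hd),cv2.minAreaRect(hd.astype(np.float32)))
rg=w[s&(w[:,2]>.008)&(w[:,2]<.016)&(w[:,1]>-.03)][:,:2]; print(len(rg),cv2.minEnclosingCircle(rg.astype(np.float32)))
E
```

```text
clock 15.4167 pos [ 0.6737 -0.0517  0.1209] yaw y 17.59 F [ 0.66 -0.95 -0.59] w 0.0447
tool shift [-0.0024  0.0018  0.0609] norm 0.061 rotvec [-0.0158 -0.012  -0.0107]
1845 ((0.6785241961479187, -0.05771659314632416), (0.016091294586658478, 0.06334738433361053), 18.26522445678711)
5485 ((0.6590772867202759, -0.0004462972574401647), 0.03232193365693092)
```

View pics/wrist11.png

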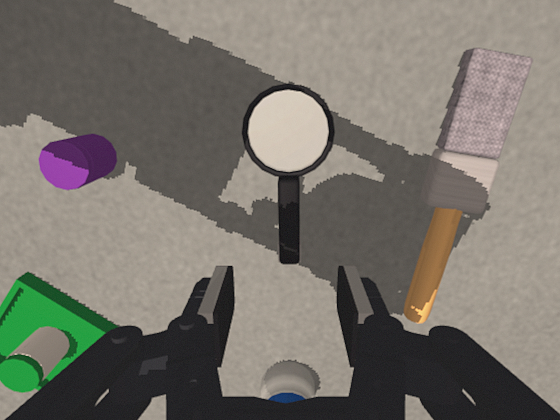

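Wrist view: lens ring at (288,130), handle (289,220) between the jaws; jar (290,385) and brush handle (420,310) are outside them. Handle axis is 108.7°, grip point (0.6765, -0.0525).

Request:
apply_moves:
  moves: [0.045, -0.002, 0.003, 0.015, -0.007, -0.006, -0.008, 0.045, 0, 0, 0.02, -0.006, -0.005, -0.007, 0.045, 0, 0, 0.02, 0, 0, 0, 0.045, 0, 0, 0.01, 0, 0, 0, 0.045, 0, 0, 0, 0, 0, 0, 0.045, 0, 0, 0, 0, 0, 0, 0.045, 0, 0, 0, 0, 0, 0, 0.045, 0, 0, 0, 0, 0, 0]

```text
clock: 16.13
position: [0.6699, -0.0604, 0.0532]
ee_rot: [-0.003, 0.586, 0.81, -0.005]
contact_force: [0.4, -1.1, 0.5]
width: 0.0452
```

```bash
python3 - <<'E'
from h import *
plan([.6765,-.0525,.003],18.6)
d=dict(np.load('wrist11.npz')); w=cloud(d)[40:330,380:540].reshape(-1,3); q=w[(w[:,2]>.008)&(w[:,2]<.03)&(w[:,0]>.715)]
print("brush min x near",q[q[:,1]<0].min(0), q.min(0))
E
```

```text
clock 16.1333 pos [ 0.6699 -0.0604  0.0532] yaw y 18.28 F [ 0.35 -1.09  0.51] w 0.0452
tool shift [0.0054 0.0093 0.0501] norm 0.0513 rotvec [-0.0115  0.0007 -0.0056]
brush min x near [ 0.76351005 -0.10993416  0.00802834] [ 0.75267729 -0.10993416  0.00801641]
```

Request:
apply_moves:
  moves: [0.045, 0.0055, 0.009, 0, -0.006, 0, -0.005, 0.045, 0, 0, 0.012, -0.004, 0, 0, 0.045, 0, 0, 0.006, 0, 0, 0, 0.045, 0, 0, 0, 0, 0, 0, 0.045, 0, 0, 0, 0, 0, 0, 0.045, 0, 0, 0, 0, 0, 0, 0.045, 0, 0, 0, 0, 0, 0, 0.045, 0, 0, 0, 0, 0, 0]

```text
clock: 16.8
position: [0.683, -0.0511, 0.0414]
ee_rot: [0.006, 0.584, 0.812, 0.003]
contact_force: [0.7, 0.6, 0.2]
width: 0.045
```

```bash
python3 - <<'E'
from h import *
plan([.6765,-.0525,.003],18.6)
E
```

```text
clock 16.8 pos [ 0.683  -0.0511  0.0414] yaw y 18.6 F [0.69 0.59 0.16] w 0.045
tool shift [ 0.0009 -0.007   0.0383] norm 0.039 rotvec [0.0113 0.0059 0.    ]
```

Request:
apply_moves:
  moves: [0.045, 0.001, -0.006, 0, 0.004, 0.002, 0, 0.045, 0, 0, 0.008, 0.003, 0.002, 0, 0.045, 0, 0, 0.008, 0, 0, 0, 0.045, 0, 0, 0.006, 0, 0, 0, 0.045, 0, 0, 0, 0, 0, 0, 0.045, 0, 0, 0, 0, 0, 0, 0.045, 0, 0, 0, 0, 0, 0, 0.045, 0, 0, 0, 0, 0, 0]

```text
clock: 17.47
position: [0.6759, -0.0523, 0.0165]
ee_rot: [0.001, 0.584, 0.812, 0.001]
contact_force: [-0.3, 0.0, -0.2]
width: 0.0446
```

```bash
python3 - <<'E'
from h import *
plan([.6765,-.0525,.003],18.6)
E
```

```text
clock 17.4667 pos [ 0.6759 -0.0523  0.0165] yaw y 18.58 F [-0.32  0.   -0.15] w 0.0446
tool shift [-0.0003  0.0004  0.0135] norm 0.0135 rotvec [ 0.0025  0.0009 -0.0004]
```

Well centred. Final descent and close with 60 N.

Request:
apply_moves:
  moves: [0.045, 0, 0, 0.005, 0, 0, 0, 0.045, 0, 0, 0.004, 0, 0, 0, 0.045, 0, 0, 0.002, 0, 0, 0, 0.045, 0, 0, 0, 0, 0, 0, 0.005, 0, 0, 0, 0, 0, 0, 0.005, 0, 0, 0, 0, 0, 0, 0.005, 0, 0, 0, 0, 0, 0, 0.005, 0, 0, 0, 0, 0, 0]
  newtons: 60

```text
clock: 18.13
position: [0.6768, -0.0524, 0.0052]
ee_rot: [0.002, 0.584, 0.812, 0.001]
contact_force: [-0.3, -0.3, -1.1]
width: 0.0137
```

```bash
python3 - <<'E'
from h import *
from rig import imaging
plan([.6765,-.0525,.16],18.6)
d=imaging.get_image("wrist"); np.savez('wrist12.npz',**d)
cv2.imwrite(f'pics/wrist12.png',d["image"][:,:,::-1])
E
```

```text
clock 18.1333 pos [ 0.6768 -0.0524  0.0052] yaw y 18.59 F [-0.33 -0.28 -1.15] w 0.0137
tool shift [-0.0003  0.0003 -0.1548] norm 0.1548 rotvec [ 0.004   0.0018 -0.0001]
```

View pics/wrist12.png

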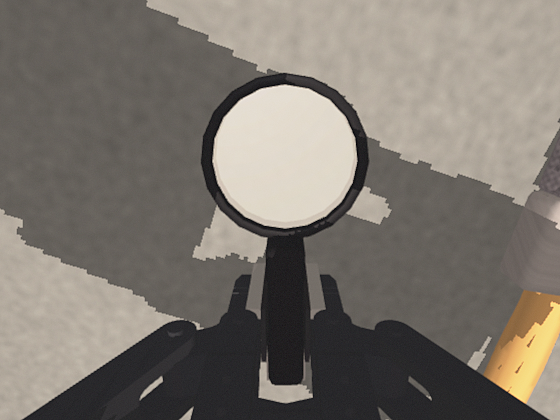

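Request:
apply_moves:
  moves: [0.005, 0, 0, -0.01, 0, 0, 0, 0.005, 0, 0, -0.02, 0, 0, 0, 0.005, 0, 0, -0.03, 0, 0, 0, 0.005, 0, 0, -0.03, 0, 0, 0, 0.005, 0, 0, -0.03, 0, 0, 0, 0.005, 0, 0, -0.03, 0, 0, 0, 0.005, 0, 0, -0.02, 0, 0, 0, 0.005, 0, 0, -0.005, 0, 0, 0]

```text
clock: 18.85
position: [0.673, -0.0518, 0.1876]
ee_rot: [-0.002, 0.584, 0.812, -0.001]
contact_force: [0.6, 0.4, -1.3]
width: 0.0135
```

```bash
python3 - <<'E'
from h import *
from rig import imaging
plan([.502,.253,.175],18.6)
d=imaging.get_image("wrist"); np.savez('wrist13.npz',**d)
cv2.imwrite(f'pics/wrist13.png',d["image"][:,:,::-1])
E
```

```text
clock 18.85 pos [ 0.673  -0.0518  0.1876] yaw y 18.58 F [ 0.6   0.44 -1.27] w 0.0135
tool shift [ 0.3434 -0.0649  0.0138] norm 0.3497 rotvec [-0.004  -0.0027 -0.0003]
```

View pics/wrist13.png

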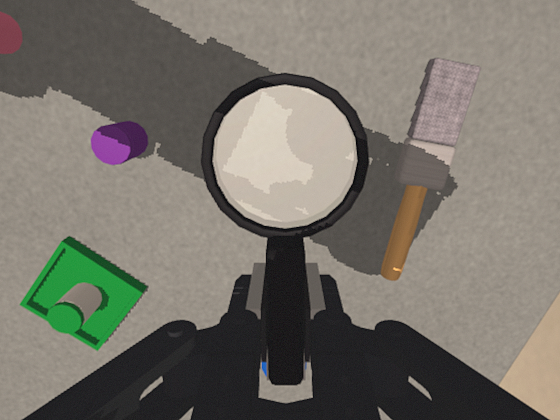

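The loupe is lifted without slipping: the lens is still at (285,152), as before the lift. Carrying it high towards the stand.

Request:
apply_moves:
  moves: [0.005, 0.015, -0.003, 0, 0, 0, 0, 0.005, 0.025, -0.005, 0, 0, 0, 0, 0.005, 0.03, -0.006, 0, 0, 0, 0, 0.005, 0.03, -0.006, 0, 0, 0, 0, 0.005, 0.03, -0.006, 0, 0, 0, 0, 0.005, 0.03, -0.006, 0, 0, 0, 0, 0.005, 0.03, -0.006, 0, 0, 0, 0, 0.005, 0.03, -0.006, 0, 0, 0, 0]

```text
clock: 19.57
position: [0.5482, 0.1485, 0.1746]
ee_rot: [-0.011, 0.588, 0.809, -0.008]
contact_force: [1.0, 1.4, -0.7]
width: 0.0137
```

```bash
python3 - <<'E'
from h import *
plan([.502,.253,.175],18.6)
E
```

```text
clock 19.5667 pos [0.5482 0.1485 0.1746] yaw y 18.0 F [ 0.99  1.39 -0.71] w 0.0137
tool shift [ 0.1136 -0.0116  0.0009] norm 0.1142 rotvec [-0.0251 -0.0091 -0.0105]
```

Request:
apply_moves:
  moves: [0.005, 0.027, -0.003, 0, -0.005, -0.002, -0.002, 0.005, 0.027, -0.003, 0, -0.005, -0.002, -0.002, 0.005, 0.027, -0.003, 0, -0.005, -0.002, -0.002, 0.005, 0.02, -0.002, 0, -0.005, -0.002, -0.002, 0.005, 0.008, 0, 0, -0.003, 0, 0, 0.005, 0, 0, 0, 0, 0, 0, 0.005, 0, 0, 0, 0, 0, 0, 0.005, 0, 0, 0, 0, 0, 0]

```text
clock: 20.23
position: [0.4809, 0.2581, 0.162]
ee_rot: [-0.012, 0.581, 0.814, -0.012]
contact_force: [-0.0, 0.1, -1.0]
width: 0.0135
```

```bash
cat >> h.py <<'E'
def loupe(d):
    # wrist: fit ring plane/circle from points of dark ring within image region
    w=cloud(d); g=d["image"].max(2); v,u=np.mgrid[:420,:560]
    m=(np.hypot(u-285,v-152)>62)&(np.hypot(u-285,v-152)<92)&(v<225)&(g<70)&(d["range_z"]<.25)&(d["range_z"]>.05)
    q=w[m]; c=np.median(q,0); q=q[abs(q[:,2]-c[2])<.012]; c=q.mean(0)
    k=np.linalg.lstsq(np.c_[q[:,:2]-c[:2],np.ones(len(q))],q[:,2],rcond=None)[0]
    e=cv2.minEnclosingCircle(q[:,:2].astype(np.float32))
    print("ring n",len(q),"z mean",c[2].round(4),"pct",np.percentile(q[:,2],[5,50,95]).round(4),"slope",k[:2].round(3),"circle",np.round([*e[0],e[1]],4))
E
python3 - <<'E'
from h import *
from rig import imaging
plan([.502,.253,.128],18.6)
d=imaging.get_image("wrist"); np.savez('wrist14.npz',**d)
cv2.imwrite(f'pics/wrist14.png',d["image"][:,:,::-1]); loupe(d)
for n in ["scene","side"]:
    d=imaging.get_image(n); np.savez(n+'14.npz',**d); 
    a,b=((170,300),(320,480)) if n=="scene" else ((80,230),(90,270))
    cv2.imwrite(f'pics/{n}14.png',cv2.resize(d["image"][a[0]:a[1],b[0]:b[1],::-1],None,fx=4,fy=4))
E
```

```text
clock 20.2333 pos [0.4809 0.2581 0.162 ] yaw y 19.0 F [-0.04  0.11 -1.02] w 0.0135
tool shift [-0.0119  0.0194  0.0333] norm 0.0403 rotvec [-0.0331 -0.0063  0.0069]
ring n 4519 z mean 0.1696 pct [0.1674 0.1697 0.1715] slope [-0.042  0.007] circle [0.4639 0.311  0.032 ]
```

View pics/wrist14.png

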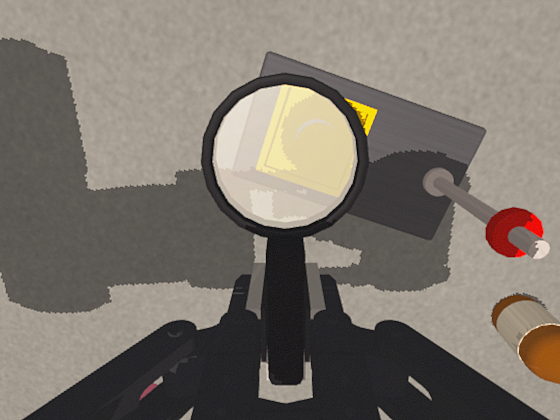

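View pics/scene14.png

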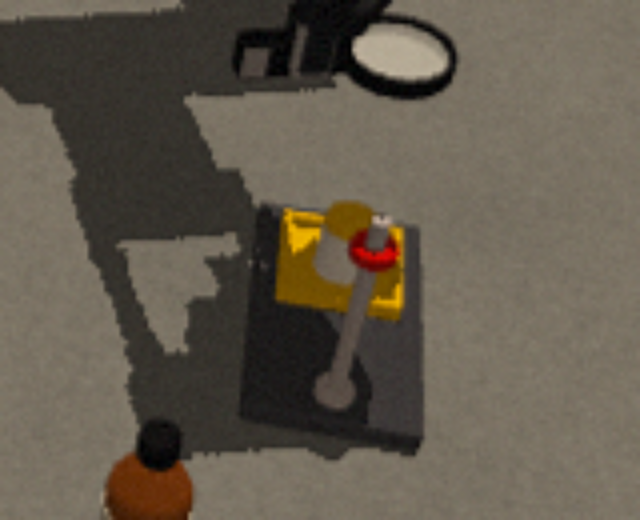

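View pics/side14.png

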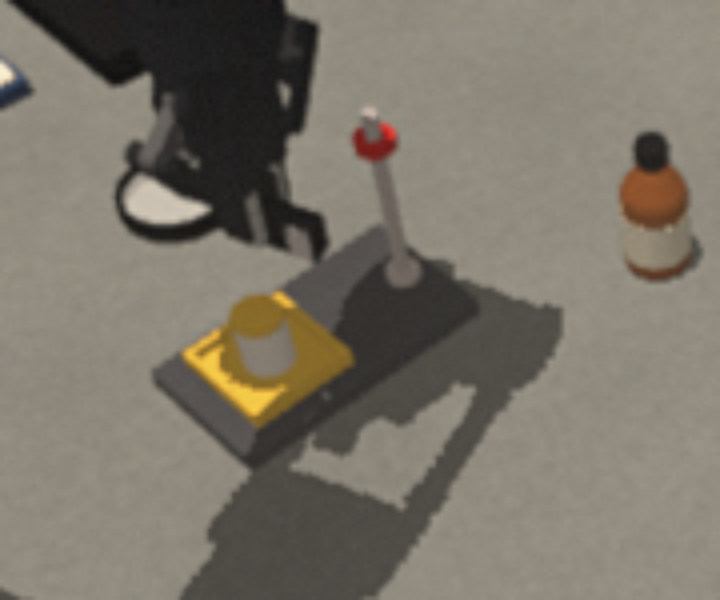

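Request:
apply_moves:
  moves: [0.005, -0.006, 0.009, 0, -0.01, -0.003, 0, 0.005, -0.006, 0.008, 0, -0.01, -0.003, 0, 0.005, 0, 0, 0, -0.008, 0, 0, 0.005, 0, 0, 0, 0, 0, 0, 0.005, 0, 0, 0, 0, 0, 0, 0.005, 0, 0, 0, 0, 0, 0, 0.005, 0, 0, 0, 0, 0, 0, 0.005, 0, 0, 0, 0, 0, 0]

```text
clock: 21.05
position: [0.5072, 0.2478, 0.1624]
ee_rot: [0.001, 0.584, 0.812, 0.0]
contact_force: [0.7, -0.7, -1.6]
width: 0.0134
```

```bash
python3 - <<'E'
from h import *
from rig import imaging
plan([.502,.253,.1275],18.6)
d=imaging.get_image("wrist"); loupe(d)
E
```

```text
clock 21.05 pos [0.5072 0.2478 0.1624] yaw y 18.56 F [ 0.68 -0.71 -1.61] w 0.0134
tool shift [ 0.0066 -0.0033  0.0348] norm 0.0356 rotvec [ 0.0012  0.0011 -0.0008]
ring n 4520 z mean 0.1695 pct [0.1678 0.1697 0.1708] slope [-0.007  0.01 ] circle [0.4905 0.3005 0.032 ]
```

Request:
apply_moves:
  moves: [0.005, 0.006, -0.003, 0.006, 0, 0, 0, 0.005, 0, 0, 0.008, 0, 0, 0, 0.005, 0, 0, 0.008, 0, 0, 0, 0.005, 0, 0, 0.006, 0, 0, 0, 0.005, 0, 0, 0.003, 0, 0, 0, 0.005, 0, 0, 0, 0, 0, 0, 0.005, 0, 0, 0, 0, 0, 0, 0.005, 0, 0, 0, 0, 0, 0]

```text
clock: 21.77
position: [0.5001, 0.2535, 0.1266]
ee_rot: [-0.0, 0.583, 0.812, -0.001]
contact_force: [-0.2, -0.2, -1.1]
width: 0.0132
```

```bash
python3 - <<'E'
from h import *
from rig import imaging
plan([.502,.253,.1275],18.6)
d=imaging.get_image("wrist"); loupe(d)
E
```

```text
clock 21.7667 pos [0.5001 0.2535 0.1266] yaw y 18.66 F [-0.17 -0.21 -1.15] w 0.0132
tool shift [-0.0011  0.0016 -0.0009] norm 0.0021 rotvec [-0.0021  0.0009  0.001 ]
ring n 4488 z mean 0.1338 pct [0.132  0.1339 0.135 ] slope [-0.01  0.01] circle [0.4833 0.3064 0.0319]
```

Request:
apply_moves:
  moves: [0.005, 0, 0, -0.001, 0, 0, 0, 0.005, 0, 0, 0, 0, 0, 0, 0.005, 0, 0, 0, 0, 0, 0, 0.005, 0, 0, 0, 0, 0, 0, 0.005, 0, 0, 0, 0, 0, 0, 0.005, 0, 0, 0, 0, 0, 0, 0.005, 0, 0, 0, 0, 0, 0, 0.005, 0, 0, 0, 0, 0, 0]

```text
clock: 22.48
position: [0.5016, 0.2537, 0.1295]
ee_rot: [0.001, 0.583, 0.812, 0.0]
contact_force: [-0.1, 0.8, -0.8]
width: 0.0139
```

```bash
python3 - <<'E'
from h import *
from rig import imaging
plan([.502,.253,.1275],18.6)
for n in ["wrist","side","scene"]:
    d=imaging.get_image(n); w=cloud(d); rgb=d["image"].astype(int)
    if n=="wrist": loupe(d); cv2.imwrite('pics/wrist16.png',d["image"][:,:,::-1])
    rd=w[(rgb[...,0]>110)&(rgb[...,1]<45)&(rgb[...,2]<50)]; rd=rd[(np.hypot(rd[:,0]-.588,rd[:,1]-.305)<.02)&(rd[:,2]>.09)]
    print(n,"collar",len(rd),np.percentile(rd[:,2],[2,10,50,90,98]).round(4))
    if n!="wrist":
        tb=w[(abs(w[...,2])<.004)][:,2]; print(" table",np.median(tb))
        m=(np.hypot(w[...,0]-.4835,w[...,1]-.306)<.034)&(abs(w[...,2]-.13)<.02); q=w[m]; print(" loupe ring z",len(q),np.percentile(q[:,2],[2,10,50,90,98]).round(4),cv2.minEnclosingCircle(q[:,:2].astype(np.float32)))
        a,b=((170,300),(320,480)) if n=="scene" else ((80,230),(90,270))
        cv2.imwrite(f'pics/{n}16.png',cv2.resize(d["image"][a[0]:a[1],b[0]:b[1],::-1],None,fx=4,fy=4))
d0=dict(np.load('side14.npz'));sample(d0,near=(.484,.305),zr=(.05,.08))
d0=dict(np.load('scene14.npz'));sample(d0,near=(.484,.305),zr=(.05,.08))
E
```

```text
clock 22.4833 pos [0.5016 0.2537 0.1295] yaw y 18.63 F [-0.09  0.8  -0.77] w 0.0139
tool shift [-0.0008  0.0002  0.002 ] norm 0.0022 rotvec [0.0018 0.0009 0.0005]
ring n 4491 z mean 0.1367 pct [0.1349 0.1368 0.1379] slope [-0.007  0.012] circle [0.4847 0.3064 0.0319]
wrist collar 2221 [0.1231 0.1255 0.1297 0.1306 0.1311]
side collar 33 [0.1255 0.1266 0.1285 0.1305 0.1323]
 table -0.0007700352732512613
 loupe ring z 253 [0.1245 0.1284 0.1322 0.1358 0.1369] ((0.48264023661613464, 0.30417293310165405), 0.032213520258665085)
scene collar 33 [0.1261 0.1285 0.13   0.1321 0.1327]
 table 0.0011236055104857775
 loupe ring z 451 [0.1275 0.1311 0.1338 0.1375 0.1389] ((0.48486053943634033, 0.3066924512386322), 0.033457834273576736)
n 105 centroid [0.4846 0.303  0.058 ] circle [0.4846 0.3038 0.016 ] slope x,y [-0.032 -0.02 ]
n 78 centroid [0.4853 0.3036 0.0601] circle [0.4846 0.3053 0.0166] slope x,y [-0.002 -0.029]
```

View pics/wrist16.png

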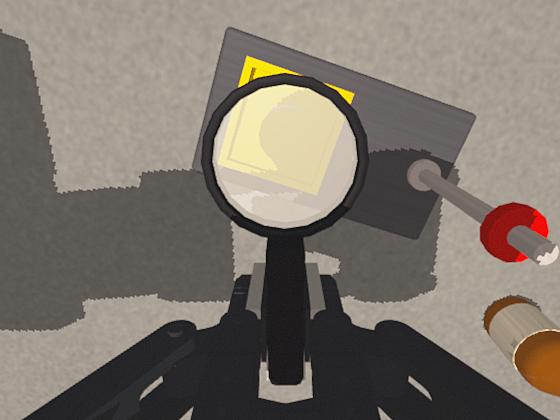

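View pics/side16.png

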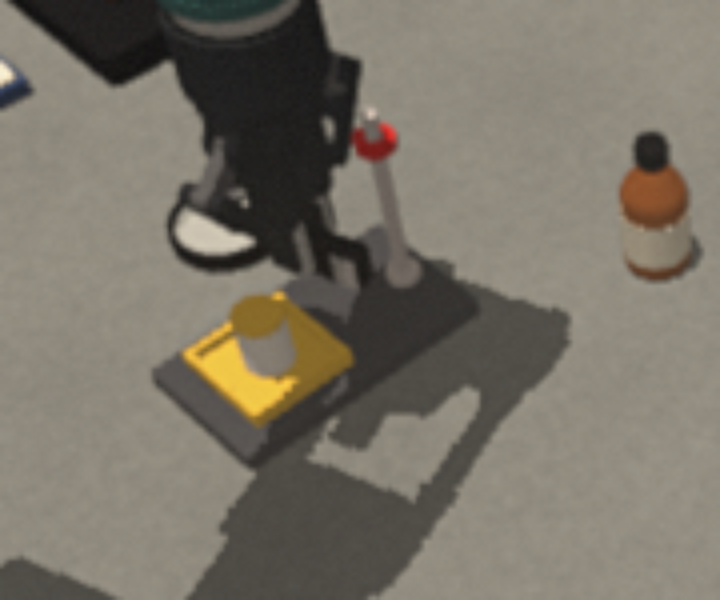

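View pics/scene16.png

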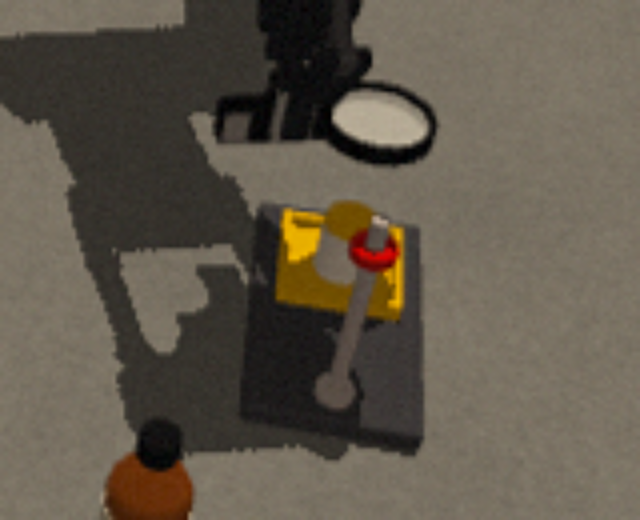

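Lens centring is fine: ring (0.4847, 0.3064), sample about (0.4846, 0.3045). Ring and collar heights in all three cameras say the lens is 3–4 mm above the collar centre, so I'll lower it slightly.

Request:
apply_moves:
  moves: [0.005, 0, 0, 0.0035, 0, 0, 0, 0.005, 0, 0, 0, 0, 0, 0, 0.005, 0, 0, 0, 0, 0, 0, 0.005, 0, 0, 0, 0, 0, 0, 0.005, 0, 0, 0, 0, 0, 0, 0.005, 0, 0, 0, 0, 0, 0, 0.005, 0, 0, 0, 0, 0, 0, 0.005, 0, 0, 0, 0, 0, 0]

```text
clock: 23.3
position: [0.5014, 0.2537, 0.1252]
ee_rot: [0.001, 0.583, 0.812, 0.0]
contact_force: [-0.2, 0.0, -0.7]
width: 0.0141
```

```bash
python3 - <<'E'
from h import *
from rig import imaging,manip
plan([.502,.253,.126],18.6)
print("qd",manip.get_state()["qd"].round(4))
d=imaging.get_image("wrist"); loupe(d)
w=cloud(d); rgb=d["image"].astype(int)
rd=w[(rgb[...,0]>110)&(rgb[...,1]<45)&(rgb[...,2]<50)]; rd=rd[(np.hypot(rd[:,0]-.588,rd[:,1]-.305)<.02)&(rd[:,2]>.09)]
print(np.percentile(rd[:,2],[1,5,50,95,99]).round(4))
plan([.502,.253,.126],18.6)
for n in ["scene","side"]:
    d=imaging.get_image(n); cv2.imwrite(f'pics/{n}17.png',d["image"][:,:,::-1])
E
```

```text
clock 23.3 pos [0.5014 0.2537 0.1252] yaw y 18.63 F [-0.19  0.   -0.72] w 0.0141
tool shift [-0.0008  0.0003 -0.0008] norm 0.0012 rotvec [0.0011 0.001  0.0006]
qd [-0.0006  0.0009 -0.0016  0.0002  0.0001  0.0001]
ring n 4495 z mean 0.1324 pct [0.1306 0.1325 0.1337] slope [-0.007  0.012] circle [0.4847 0.3067 0.032 ]
[0.1228 0.124  0.1297 0.1308 0.1312]
clock 23.35 pos [0.5014 0.2537 0.1252] yaw y 18.63 F [ 0.28  0.54 -1.14] w 0.0135
tool shift [-0.0008  0.0004 -0.0008] norm 0.0012 rotvec [0.0011 0.0009 0.0005]
```

View pics/scene17.png

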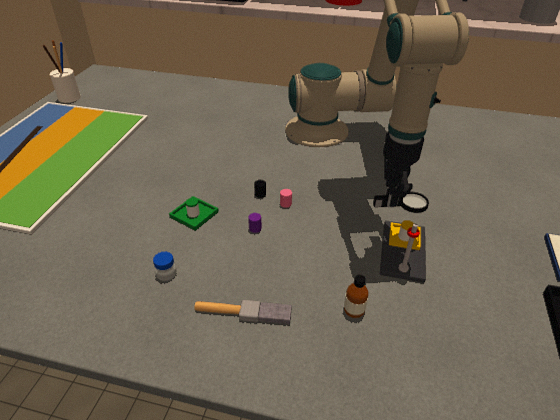

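The scene picture shows green in the tray (192,207), yellow in the dish (405,233), the loupe over it (414,202), and the bottle (357,300), jar (164,265) and brush (243,312) unmoved. The arm is still and the measurements agree, so I'm handing in.

```bash
python3 -c "
from rig import workorder
print(workorder.sign_off())"
```

```text
the job is handed in; nothing more can be done
None
```

I stood the yellow sample in the dish and the green one in the tray, both lowered to the floor and then released. I handed the job in with the loupe held by the gripper over the yellow sample, after about 23.4 s of the 72 s allowed. The hand-in gives no verdict, so the checks below are my own.

| Check | Last measurement |
|---|---|
| Lens over yellow sample | lens at (0.485, 0.307); sample at (0.485, 0.304–0.307) depending on the camera, so about 3 mm apart at most |
| Lens height against collar | about 0.127 m for both, in the last wrist picture |
| Loupe tilt | about 0.01 rad |
| Green sample | top at about 0.045 m (tray floor 5 mm plus 40 mm), upright |
| Yellow sample | top at 0.059 m (dish floor 19 mm plus 40 mm), upright |
| Bottle, jar and brush | in the same pixel positions as at the start |
| Collar | never touched; in the same place in the pictures |

- **Collar height:** the cameras disagreed by about 2 mm. The first scene and side estimate was 0.129 m, while the later wrist view and the comparison with the loupe ring gave about 0.127 m. I set the lens by the second, and both are within the 8 mm allowed.
- **Arm drift:** the arm missed its commanded spot by several millimetres on some moves, and by about 20 mm once while carrying the loupe. I corrected this with small moves before each placement.

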